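# Hang the loaded pan on the sprung kitchen scale

### The arm

A 7-joint arm with a two-finger parallel gripper is mounted at the origin on a cart in front of the work surface, level with it; the furniture and walls round the work are solid. World frame = base frame: x ahead of the robot, y to its left, z up, the work surface at z = 0. Lengths are in m, angles in rad, forces in N, time in s.
With the tool pointing down it reaches from about 0.4 to 0.85 m from the base axis. Payload 10.4 kg.
Tool frame: the origin (TCP) lies midway between the tips of the shut fingers; the grasp point (between the pads) lies 19 mm behind it; z points along the fingers, y is the line along which they close (so a half turn about z gives the same grasp; the last joint's range is limited). The gripper opens to 85 mm and grips with 20 to 120 N. Pads are 22 mm wide; open, the fingers measure 114 mm over their backs; the gripper's body (76 mm by 85 mm) begins 54 mm behind the grasp point. The pads swing forward as they close: fully open they stand 13 mm farther back than shut.
Start: joints at [1.178, 0.332, -0.065, 1.46, 0.022, 1.35, -0.088], TCP at [0.226, -0.583, 0.231] pointing down, gripper open.
Joint ranges: [-2.6, 2.6], [-0.5, 2.12], [-1.47, 1.34], [0.16, 2.42], [-1.27, 4.41], [0.06, 2.06], [-2.6, 2.6]. Speed limits (rad/s): [2.22, 2.22, 2.79, 2.79, 3.14, 3.14, 3.14].

### API

Orientations are given as a unit quaternion [x, y, z, w].
In Python, from workcell import get_obs, camera, camera_params, hand_in gives the robot as it stands.
- The arm moves only by the tool carry_out, never from a script. Its argument "commands" is a list that holds one entry, the list of rows, each a list of 6 numbers: the shift along the tool's x, y, z in units of 40 mm (1.0 is 40 mm), then the turn, a rotation vector about the tool's x, y, z in units of 6 degrees (1.0 is 6 degrees). In form: [[[x, y, z, ax, ay, az], ...]]. A call has 1 to 20 rows; each row shifts and turns the commanded pose from where the row before left it, along the tool's axes as they then stand; what a row does not reach is not made up. A row lasts 1/12 s, in which the tool goes at most 41.7 mm and 7.16 degrees, less where a joint would pass 70% of its speed; a pose out of reach is approached as far as the arm can. A call is refused whole if a number of a shift passes 1 or a number of a turn 1, either way. A call with a gripper value outside its range is refused whole. "hand" is the closure, from -1 (fully open) to 1 (shut), set as the call begins (left out, the last holds). The fingers move at their own pace and stop on an object; "force" is the grip in N (left out, the last holds). Time passes only in rows, so rows that do not move let the fingers close. It gives the time, the measured TCP pose, the force, the opening and the grip force at its end, in the units of the state.
- get_obs(): the state, without advancing time (a new reading comes with each control period).
- camera(name): name is "side" or "top"; returns the picture (420x560x3 uint8, red, green, blue); there is no depth.
- camera_params(name): a dict with "mtx" (3x3 intrinsics, pixels), "R" (3x3) and "t" (3): a world point X has camera coordinates R X + t. Camera axes: x right, y down, z forward; pixel columns grow to the right and rows downward; lengths in m; the calibration is good to about 2 mm. A picture is of the moment at which its call begins. camera_params takes no time and is no camera call.
- hand_in(): hands the job in; it is judged then, once.
The state is a dict: "clock": time; "joint_pos": joint angles; "joint_velocities": joint speeds; "tau": joint torques, N m; "position": TCP position; "ee_rot": TCP orientation; "ft_force": force on the tool from outside, world axes, zero at the start; "torque": the same for the moment, N m; "grip_width": opening from 0.0 (shut) to 1.0 (fully open); "grasp_force": force on a finger pad.
Only numpy, scipy, OpenCV 4.12 (cv2) and the standard library are available. Lean on these libraries where they do the work, as an engineer would, in place of code of your own. Each camera call takes 0.05 s, during which the arm holds its last target. There are 200 camera calls.

### The job

Weigh the lemon: lift the pan with the lemon in it by its wooden grip, pass its wire bail over the free end of the scale's spring arm and hang the top bar in the notch there. Ease the arm down under the pan and let go only once the arm carries the whole weight and has settled, so that it neither drops nor springs up when you open the fingers; do not force it down to its stop or knock the things standing around. Leave the pan hanging freely with the lemon still in it.

Things in the scene. Friction and masses are not known exactly. Their poses are not given: they have to be found in the camera images.
- scale_stand: Kitchen scale stand, fixed to the worktop: white round foot 140 mm wide, steel post, round white dial. Origin on the worktop under the arm's pivot. The arm reaches from the pivot along the stand's own -x (about towards the robot); y is the pivot's direction. Pivot 210 mm above the worktop, top of dial 266 mm.
- hook_notch (a point): The place, on the end of the scale's arm, where the centre of the pan's bar lies when hung: inside a V-shaped notch in the 8 mm round steel arm, 220 mm from the pivot. The V opens upward, about 40 mm wide at its mouth along the arm; its outer end (nose) rises 18 mm above this point. Unloaded this point is about 249 mm above the worktop. Its axes are those of the arm.
- scale_arm (a joint): Tilt of the scale's spring arm, rad: 0 unloaded (resting on its upper stop, the notch end raised 0.2 rad above level), growing as the notch end sinks, lower stop at 0.55. A spring carries it: it begins to sink at about 1.5 N on the notch, then about 20 mm for each further newton. It is only lightly damped and bobs when let go out of balance. The loaded pan sinks it roughly 15 to 95 mm, depending on its unknown weight.
- pan_grip (a point): Centre of the upright wooden grip block (24 x 24 mm, 34 mm tall) on top of the weighing pan, 175 mm above the pan's underside, 50 mm above its bar; it pivots a little (0.15 rad each way) about the pan's y. The pan is a steel bowl 130 mm wide, 46 mm high; with the lemon 0.24 to 0.66 kg (varies). Axes are the pan's: z up, bail in the y-z plane. A half turn about z makes no difference.
- pan_bar (a point): Centre of the pan's bar: the level top of its pointed wire bail, 6 mm round, 16 mm long along the pan's y, 125 mm above its underside; a thin stem joins it to the grip. The closed bail goes on only from the arm's free end: nose in below the bar, pan moved along the arm with the bar just above the nose, then down. Hung, the pan's y is parallel to the stand's y.
- lemon_centre (a point): Centre of the lemon, 71 x 53 x 51 mm, loose in the pan.
- weigh_pan: The whole pan; origin at the centre of its underside, z up.
- jam: Preserve jar with a white lid, 72 mm wide, 102 mm tall, beyond the pan; origin under its centre. Leave it alone.
- spice_1: Spice jar with a green lid, 46 mm wide, 106 mm tall; origin under its centre. Leave it alone.
- salt_shaker: Salt shaker, 44 mm wide, 90 mm tall, at the right near edge; origin under its centre. Leave it alone.

How it is judged:
On the way, in this order (a step that is already met when the one before it is completed fails the run):
1. the pan is lifted clear of the worktop (height (world z) of weigh_pan above 0.05 m), for 0.2 s.
2. the pan's bar lies in the arm's notch and has begun to push it down, still held (distance between pan_bar and hook_notch below 0.008 m and value of joint scale_arm above 0.03 rad and contact force between the fingers and weigh_pan above 0.3 N), for 0.1 s.
At the end, for the whole second after the job is handed in: The pan hangs still and upright (within 0.2 rad) in the notch (bar within 8 mm of the notch point), more than 20 mm above the worktop, lemon in it (within 50 mm of the underside centre); the arm has sunk over 0.05 rad, is below 0.52 rad and at rest (0.1 rad/s; pan 0.06 m/s) (distance between pan_bar and hook_notch below 0.008 m and value of joint scale_arm between 0.05 and 0.52 rad and velocity of joint scale_arm between -0.1 and 0.1 rad/s and linear speed of weigh_pan below 0.06 m/s and angle between weigh_pan's own z axis and vertical below 0.2 rad and height (world z) of weigh_pan above 0.02 m and distance between lemon_centre and weigh_pan below 0.05 m); the robot touches nothing.
It fails at once if the arm drops or springs up (faster than 0.35 rad/s) while the fingers are not on the pan (contact force between the fingers and weigh_pan below 0.05 N and (velocity of joint scale_arm above 0.35 rad/s or velocity of joint scale_arm below -0.35 rad/s)).
It fails at once if the arm is forced down to its lower stop (past 0.52 rad) (value of joint scale_arm above 0.52 rad).
It fails at once if the pan is pressed against the arm with more than 15 N (contact force between weigh_pan and scale_arm above 15 N).
It fails at once if the fingers push the scale's arm with more than 5 N (contact force between the fingers and scale_arm above 5 N).
It fails at once if a bystander is moved more than 30 mm (distance of any of jam, spice_1, salt_shaker from where it was at the start of the episode above 0.03 m).
It also fails if it takes over 69 s, if anything falls off the work surface, if the arm or the gripper's body presses on something with over 40 N, if the wrist force passes 120 N, or if a joint passes its speed limit or range.

## Working session

There is one attempt and no reset: what is moved stays moved. The work goes in short steps, Python scripts to look and compute and a tool call to move; the robot and the scene stay as the last step left them, time stands still between calls to the robot, and variables do not carry over. Pictures are saved under pics/ and viewed, at most 10 in all, crops included, and the job is handed in when it is done.

Besides the shell and the picture viewer there is one more tool, called after ">>>" as name(argument=value, ...) on one line, values as JSON. carry_out: Moves the arm, as the interface text tells. Its arguments: {"type":"object","properties":{"commands":{"type":"array"},"hand":{"type":"number"},"force":{"type":"number"}},"required":["commands"]}

```bash
mkdir -p pics; cat > h.py <<'E'
import numpy as np,cv2
from workcell import get_obs,camera,camera_params,hand_in
def P(n):
    p=camera_params(n);return np.array(p["mtx"]),np.array(p["R"]),np.array(p["t"]).ravel()
def ray(n,u,v):
    K,R,t=P(n);d=R.T@np.linalg.solve(K,[u,v,1.]);return -R.T@t,d/np.linalg.norm(d)
def plane(n,u,v,z):
    c,d=ray(n,u,v);return c+d*(z-c[2])/d[2]
def tri(a,b):
    (c1,d1),(c2,d2)=ray("side",*a),ray("top",*b)
    s=np.linalg.lstsq(np.c_[d1,-d2],c2-c1,rcond=None)[0]
    p,q=c1+d1*s[0],c2+d2*s[1];return (p+q)/2,np.linalg.norm(p-q)
def proj(n,X):
    K,R,t=P(n);x=K@(R@np.array(X)+t);return x[:2]/x[2]
def snap(n,name):
    im=cv2.cvtColor(np.array(camera(n)),cv2.COLOR_RGB2BGR);cv2.imwrite(f"pics/{name}.png",im);return im
E
python3 - <<'E'
from h import *
np.set_printoptions(precision=3,suppress=True)
a=snap("side","s0");b=snap("top","t0")
for n in("side","top"):
    K,R,t=P(n);print(n,-R.T@t,R[2],K[0,0])
o=get_obs();print(o)
E
```

```text
side [0.019 0.526 1.247] [ 0.443 -0.372 -0.816] 485.81707881025545
top [0.327 0.07  1.471] [ 0.19  -0.014 -0.982] 443.4277141614877
{'clock': 0.1, 'joint_pos': array([ 1.178,  0.333, -0.065,  1.461,  0.022,  1.35 , -0.089]), 'joint_velocities': array([-0.   , -0.002, -0.001, -0.003,  0.   ,  0.   ,  0.   ]), 'tau': array([  0.   , -62.675,   0.049, -39.243,   0.016,   0.007,  -0.   ]), 'position': array([ 0.226, -0.582,  0.231]), 'ee_rot': array([ 0.983,  0.184, -0.   , -0.001]), 'ft_force': array([ 0.542, -0.37 , -0.224]), 'torque': array([ 0.004, -0.004,  0.001]), 'grasp_force': 0.0, 'grip_width': 0.9993391590865995}
```

View pics/s0.png

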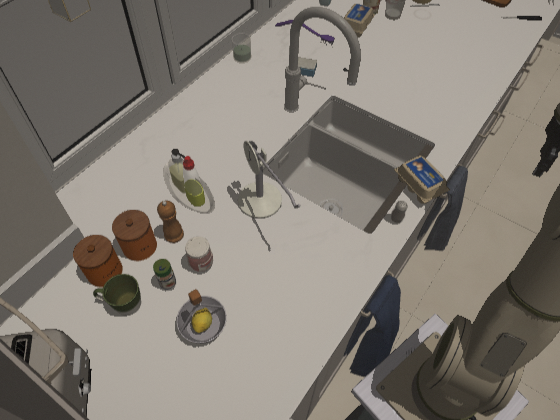

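View pics/t0.png

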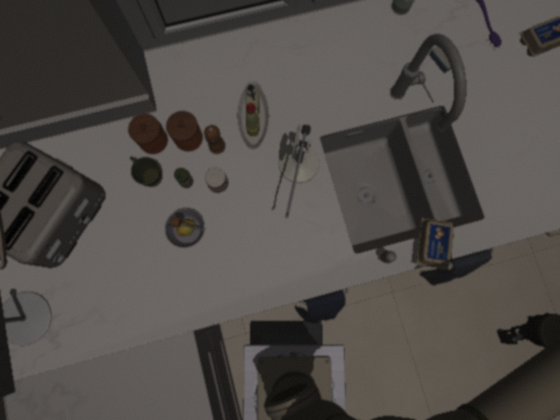

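The side view shows the pan at (201,320), its wooden grip at about (195,297), and the scale foot at (260,200) with the arm tip near (297,206). In the top view the pan is at (185,227), with the arm and its shadow ending near (289,215) and (275,208). I'll enlarge both.

```bash
python3 - <<'E'
from h import *
a=cv2.imread("pics/s0.png");b=cv2.imread("pics/t0.png")
def c(im,x,y,w,h):
    r=cv2.resize(im[y:y+h,x:x+w],(400,300),interpolation=cv2.INTER_CUBIC)
    return cv2.convertScaleAbs(r,alpha=1.5) if im is b else r
# pan 80x60 (x5), scale 100x75(x4) / 
m=np.vstack([np.hstack([c(a,160,285,80,60),c(a,228,135,80,60+0) if 0 else c(a,220,135,104,78)]),np.hstack([c(b,145,195,80,60),c(b,248,120,132,99) if 0 else c(b,250,130,120,90)])])
cv2.imwrite("pics/z0.png",m)
E
```

```text
(no output)
```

View pics/z0.png

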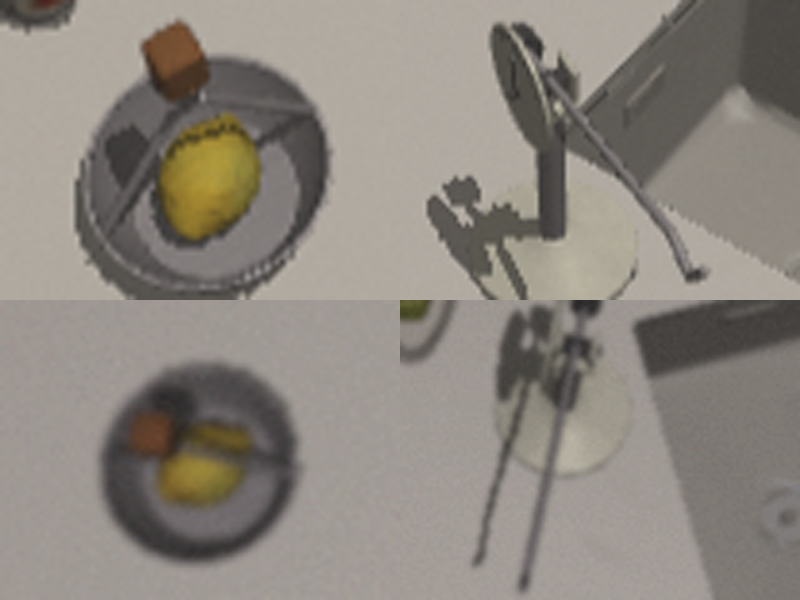

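```bash
python3 - <<'E'
from h import *
np.set_printoptions(precision=4,suppress=True)
a=cv2.imread("pics/s0.png");b=cv2.imread("pics/t0.png")
def cen(im,box,lo,hi):
    x,y,w,h=box;m=cv2.inRange(cv2.cvtColor(im[y:y+h,x:x+w],cv2.COLOR_BGR2HSV),lo,hi)
    n,l,s,c=cv2.connectedComponentsWithStats(m);i=1+s[1:,4].argmax();return c[i]+[x,y],s[i]
gs,s1=cen(a,(180,285,30,24),(3,110,60),(16,255,255));gt,s2=cen(b,(165,210,20,20),(3,80,40),(15,255,255))
print("grip",gs,s1,gt,s2,tri(gs,gt))
ls,s1=cen(a,(180,300,45,40),(20,120,60),(35,255,255));lt,s2=cen(b,(165,210,40,40),(19,110,40),(35,255,255))
print("lemon",tri(ls,lt))
print("nose",tri((296.7,205.7),(287.2,216.1)))
for z in(.02,.04,.046):print("bail R/L side",plane("side",225,307,z),plane("side",182,330,z),"topR",plane("top",204.4,228.4,z),plane("top",165.7,223,z))
for z in(0,.046):print("pan c",plane("top",145+200/5,195+162/5,z))
print("foot",plane("top",250+164*.3,130+110*.3,.01))
print("arm pts top",[plane("top",250+(u-400)*.3,130+(v-300)*.3,z) for u,v,z in((524,587,.255),(540,500,.24),(555,430,.23),(570,370,.22))])
print("lidjam",plane("top",215,178,.102))
K=[plane("side",199,244,.102),plane("side",161,267,.106)];print(K)
E
```

```text
grip [194.822  296.5847] [  9   5  13  15 118] [174.9531 221.4844] [ 6  8  9  9 64] (array([0.5197, 0.3547, 0.1776]), np.float64(0.00028716549193604564))
lemon (array([0.5126, 0.3559, 0.0472]), np.float64(0.005702279653046132))
nose (array([0.5259, 0.0296, 0.2559]), np.float64(0.00632382115638457))
bail R/L side [0.5167 0.2833 0.02  ] [0.5352 0.4084 0.02  ] topR [0.5203 0.292  0.02  ] [0.5382 0.4196 0.02  ]
bail R/L side [0.5086 0.2872 0.04  ] [0.5268 0.4104 0.04  ] topR [0.5177 0.2889 0.04  ] [0.5353 0.4148 0.04  ]
bail R/L side [0.5062 0.2884 0.046 ] [0.5243 0.4109 0.046 ] topR [0.5169 0.288  0.046 ] [0.5344 0.4134 0.046 ]
pan c [0.5263 0.3596 0.    ]
pan c [0.5201 0.3506 0.046 ]
foot [ 0.7468 -0.023   0.01  ]
arm pts top [array([0.5235, 0.0276, 0.255 ]), array([0.6011, 0.013 , 0.24  ]), array([ 0.6656, -0.001 ,  0.23  ]), array([ 0.7231, -0.0153,  0.22  ])]
lidjam [0.6705 0.2507 0.102 ]
[array([0.6781, 0.2466, 0.102 ]), array([0.68  , 0.3652, 0.106 ])]
```

>>> carry_out(commands=[[[0,0,-0.35,0,0,-1],[0,0,-0.35,0,0,-1],[0,0,-0.35,0,0,-1],[0,0,-0.35,0,0,-1],[0,0,-0.35,0,0,-1],[0,0,-0.35,0,0,-1],[0,0,-0.35,0,0,-1],[0,0,-0.35,0,0,-1],[0,0,-0.35,0,0,-1],[0,0,-0.35,0,0,-1],[0,0,0,0,0,0],[0,0,0,0,0,0]]], hand=-1)

```text
clock: 1.1
position: [0.226, -0.5829, 0.3712]
ee_rot: [0.76, 0.649, -0.0, 0.0]
ft_force: [-1.0, -0.3, -0.7]
grip_width: 1.0
grasp_force: 0.0
```

>>> carry_out(commands=[[[0.64,0.62,0,0,0,0],[0.64,0.62,0,0,0,0],[0.64,0.62,0,0,0,0],[0.64,0.62,0,0,0,0],[0.64,0.62,0,0,0,0],[0.64,0.62,0,0,0,0],[0.64,0.62,0,0,0,0],[0.9,-0.02,0,0,0,0],[0.9,-0.02,0,0,0,0],[0.9,-0.02,0,0,0,0],[0.9,-0.02,0,0,0,0],[0.9,-0.02,0,0,0,0],[0.9,-0.02,0,0,0,0],[0.9,-0.02,0,0,0,0],[0.9,-0.02,0,0,0,0],[0.9,-0.02,0,0,0,0],[0.9,-0.02,0,0,0,0],[0,0,0,0,0,0]]])

```text
clock: 2.6
position: [0.4724, -0.0674, 0.3706]
ee_rot: [0.757, 0.653, 0.0, -0.001]
ft_force: [-0.6, 0.1, 1.3]
grip_width: 1.0
grasp_force: 0.0
```

>>> carry_out(commands=[[[0.88,-0.03,0,0,0,0],[0.88,-0.03,0,0,0,0],[0.88,-0.03,0,0,0,0],[0.88,-0.03,0,0,0,0],[0.88,-0.03,0,0,0,0],[0.88,-0.03,0,0,0,0],[0.88,-0.03,0,0,0,0],[0.88,-0.03,0,0,0,0],[0.88,-0.03,0,0,0,0],[0.88,-0.03,0,0,0,0],[0.88,-0.03,0,0,0,0],[0.88,-0.03,0,0,0,0],[0,0,0,0,0,0],[0,0,0,0,0,0]]])

```text
clock: 3.77
position: [0.5213, 0.3466, 0.3689]
ee_rot: [0.759, 0.651, -0.002, -0.001]
ft_force: [0.5, -0.8, 0.3]
grip_width: 0.999
grasp_force: 0.0
```

>>> carry_out(commands=[[[0.15,0,0.66,0,0,0],[0,0,0.66,0,0,0],[0,0,0.66,0,0,0],[0,0,0.66,0,0,0],[0,0,0.66,0,0,0],[0,0,0.66,0,0,0],[0,0,0.66,0,0,0],[0,0,0.6,0,0,0],[0,0,0,0,0,0],[0,0,0,0,0,0]]])

```text
clock: 4.6
position: [0.5236, 0.3483, 0.1617]
ee_rot: [0.76, 0.65, -0.001, 0.0]
ft_force: [0.5, -0.4, 1.1]
grip_width: 1.001
grasp_force: 0.0
```

```bash
python3 - <<'E'
from h import *
a=snap("side","s1")
cv2.imwrite("pics/z1.png",cv2.resize(a[240:360,120:280],(800,600),interpolation=cv2.INTER_CUBIC))
E
```

```text
(no output)
```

View pics/z1.png

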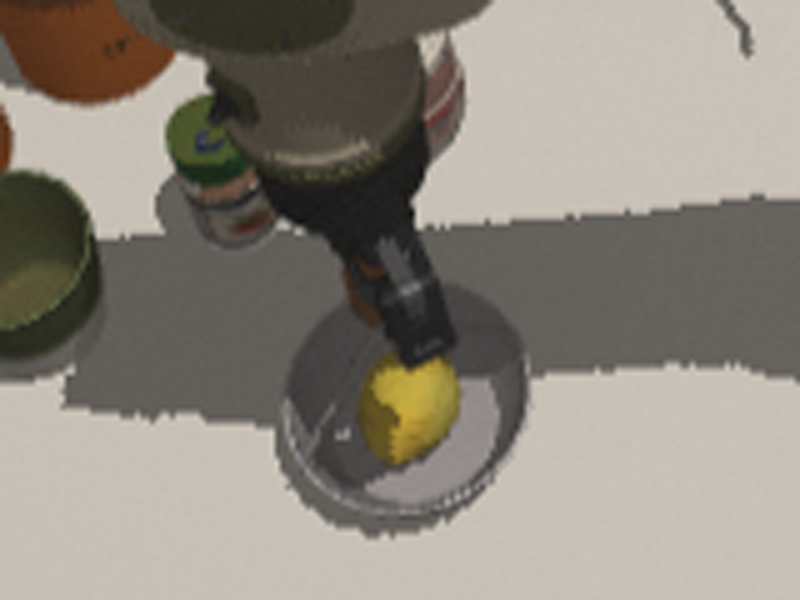

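The grip is between the fingers, slightly to the left (+y) behind the near finger. I'll shift 5 mm and close.

>>> carry_out(commands=[[[0.14,-0.07,0.05,0,0,0],[0,0,0,0,0,0],[0,0,0,0,0,0]]])

```text
clock: 4.9
position: [0.5216, 0.3571, 0.1617]
ee_rot: [0.759, 0.651, 0.001, 0.0]
ft_force: [-0.3, -0.1, -0.6]
grip_width: 1.001
grasp_force: 0.0
```

>>> carry_out(commands=[[[0,0,0,0,0,0],[0,0,0,0,0,0],[0,0,0,0,0,0],[0,0,0,0,0,0],[0,0,0,0,0,0],[0,0,0,0,0,0],[0,0,0,0,0,0],[0,0,0,0,0,0],[0,0,0,0,0,0],[0,0,0,0,0,0]]], hand=1, force=35)

```text
clock: 5.73
position: [0.5215, 0.3564, 0.1606]
ee_rot: [0.759, 0.651, 0.0, -0.0]
ft_force: [-2.3, 1.1, 1.4]
grip_width: 0.283
grasp_force: 35.9
```

>>> carry_out(commands=[[[0,0,-0.2,0,0,0],[0,0,-0.3,0,0,0],[0,0,-0.4,0,0,0],[0,0,-0.4,0,0,0],[0,0,-0.4,0,0,0],[0,0,-0.4,0,0,0],[0,0,-0.4,0,0,0],[0,0,-0.4,0,0,0],[0,0,-0.4,0,0,0],[0,0,-0.4,0,0,0],[0,0,-0.4,0,0,0],[0,0,-0.2,0,0,0],[0,0,0,0,0,0],[0,0,0,0,0,0],[0,0,0,0,0,0],[0,0,0,0,0,0]]])

```text
clock: 7.07
position: [0.5215, 0.3558, 0.3313]
ee_rot: [0.759, 0.651, -0.001, 0.0]
ft_force: [-0.1, 0.6, -5.7]
grip_width: 0.28
grasp_force: 35.2
```

>>> carry_out(commands=[[[0,0,0,0,0,0.57],[-0.15,0.02,0,0,0,0],[-0.3,0.02,0,0,0,0],[-0.45,0.02,0,0,0,0],[-0.5,0.02,0,0,0,0],[-0.5,0.02,0,0,0,0],[-0.5,0.02,0,0,0,0],[-0.5,0.02,0,0,0,0],[-0.5,0.02,0,0,0,0],[-0.5,0.02,0,0,0,0],[-0.5,0.02,0,0,0,0],[-0.5,0.02,0,0,0,0],[-0.5,0.02,0,0,0,0],[-0.5,0.02,0,0,0,0],[-0.5,0.02,0,0,0,0],[-0.5,0.02,0,0,0,0],[-0.5,0,0,0,0,0],[-0.45,0,0,0,0,0],[-0.3,0,0,0,0,0],[-0.2,0,0,0,0,0]]])

```text
clock: 8.73
position: [0.4619, 0.0254, 0.3321]
ee_rot: [0.779, 0.628, -0.0, 0.0]
ft_force: [-0.2, -0.4, -5.5]
grip_width: 0.279
grasp_force: 35.1
```

>>> carry_out(commands=[[[-0.1,0,0,0,0,0],[0,0,0,0,0,0],[0,0,0,0,0,0],[0,0,0,0,0,0],[0,0,0,0,0,0],[0,0,0,0,0,0],[0,0,0,0,0,0],[0,0,0,0,0,0]]])

```text
clock: 9.4
position: [0.4618, 0.0236, 0.3325]
ee_rot: [0.778, 0.628, -0.0, 0.0]
ft_force: [0.6, 1.1, -6.1]
grip_width: 0.28
grasp_force: 35.2
```

```bash
python3 - <<'E'
from h import *
a=snap("side","s2");b=snap("top","t2")
o=get_obs();T=o["position"];bar=T-[0,0,.036]
print(T,proj("side",bar),proj("top",bar))
A=cv2.resize(a[140:290,240:440][:, :140],(560,600),interpolation=cv2.INTER_CUBIC)
B=cv2.convertScaleAbs(cv2.resize(b[120:270,250:310],(240,600),interpolation=cv2.INTER_CUBIC),alpha=1.5)
cv2.imwrite("pics/z2.png",np.hstack([A,B]))
E
```

```text
[0.46176269 0.02344856 0.33245587] [318.20123551 211.90914135] [289.4329486  236.56084388]
```

View pics/z2.png

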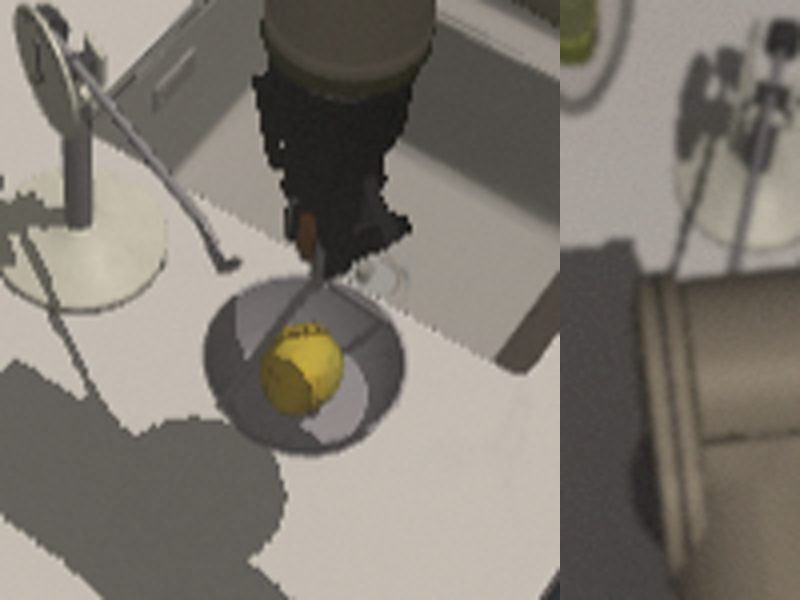

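The pan hangs ahead of the nose, with the bar at about (320,210) as predicted. The nose tip is at about (299.5,206) and the notch's V vertex at about (295.3,207.5). I'll refine the arm's vertical plane from the top view.

```bash
python3 - <<'E'
from h import *
np.set_printoptions(precision=4,suppress=True)
g=cv2.cvtColor(cv2.imread("pics/t0.png"),cv2.COLOR_BGR2GRAY).astype(float)
pts=[]
for v in range(172,214,1):
    u0=287.2+(v-216)*(302-287.2)/(147-216.)
    us=np.arange(int(u0)-5,int(u0)+7);r=g[v,us];w=np.clip(np.median(np.r_[r[:3],r[-3:]])-r-8,0,None)
    if w.sum()>10:
        pts.append(((us*w).sum()/w.sum(),v))
pts=np.array(pts)
# height along arm: 0.21 at pivot -> .25 near end, linear in x
W=[]
for u,v in pts:
    z=.24
    for _ in range(4):
        X=plane("top",u,v,z);z=.21+.2*(.747-X[0])
    W.append(X)
W=np.array(W);k=np.polyfit(W[:,0],W[:,1],1);res=W[:,1]-np.polyval(k,W[:,0]);print(len(W),k,np.arctan(k[0]),res.std(),W[0],W[-1])
n=np.array([-k[0],1,0])
for nm,uv in dict(vertex=(295.3,207.5),nose=(299.5,206.2),nose0=(296.7,205.7),dial_arm=(259,154)).items():
    c,d=ray("side",*uv);s=(k[1]-n@c)/(n@d);print(nm,c+s*d)
T=get_obs()["position"];bx,by=T[:2];print("bar offset from line",by-np.polyval(k,bx),T)
c,d=ray("side",320,210);print("bar seen at plane x/y..",c+d*((T-[0,0,.036]-c)@d))
E
```

```text
42 [-0.2137  0.1417] -0.21050982786345968 0.00048207073470744546 [0.6572 0.0011 0.228 ] [0.5326 0.0281 0.2529]
vertex [0.5379 0.0267 0.2338]
nose [0.5191 0.0308 0.2638]
nose0 [0.532  0.028  0.2494]
dial_arm [ 0.7449 -0.0175  0.2257]
bar offset from line -0.019565366519428664 [0.4618 0.0234 0.3325]
bar seen at plane x/y.. [0.4618 0.018  0.2994]
```

```bash
python3 - <<'E'
from h import *
np.set_printoptions(precision=4,suppress=True)
o=get_obs();T=o["position"]
from scipy.spatial.transform import Rotation as Ro
M=Ro.from_quat(o["ee_rot"]).as_matrix();n=M[:,1];print(M)
a=cv2.imread("pics/s2.png")
for uv in((320,210),(320,208.5),(318.5,210)):
    c,d=ray("side",*uv);X=c+d*(((T-c)@n)/(n@d));print(uv,X,"lateral from TCP",(X-T)@M[:,0])
# direct: rim-centre of bowl lateral: yellow lemon etc
cv2.imwrite("pics/z3.png",cv2.resize(a[190:235,285:345],(800,600),interpolation=cv2.INTER_CUBIC))
E
```

```text
[[ 0.2117  0.9773 -0.0001]
 [ 0.9773 -0.2117 -0.    ]
 [-0.     -0.0001 -1.    ]]
(320, 210) [0.4608 0.0191 0.3015] lateral from TCP -0.00446687661144099
(320, 208.5) [0.4609 0.0197 0.3081] lateral from TCP -0.0038412354153432066
(318.5, 210) [0.4617 0.0234 0.3043] lateral from TCP -9.519497968053187e-05
```

View pics/z3.png

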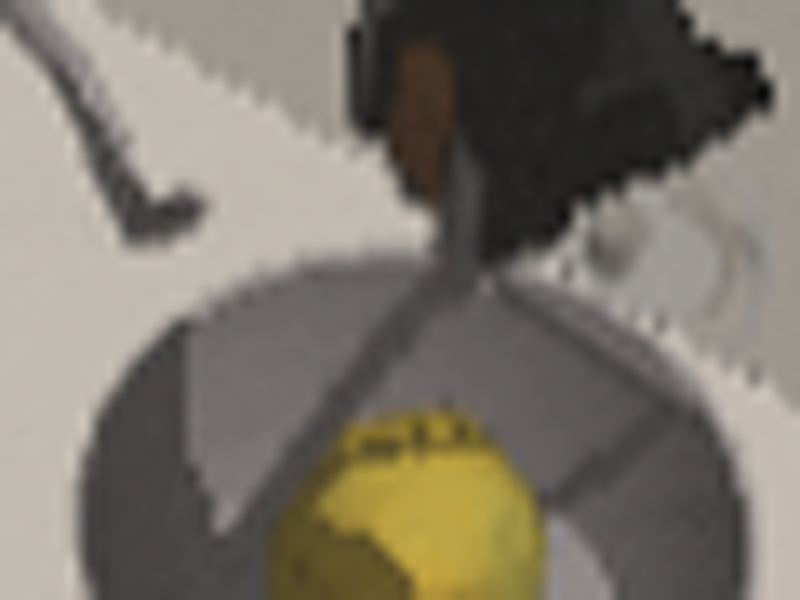

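>>> carry_out(commands=[[[0.14,0,0,0,0,0],[0.14,0,0,0,0,0],[0.14,0,0,0,0,0],[0.14,0,0,0,0,0],[0,0,0,0,0,0],[0,0,0,0,0,0],[0,0,0,0,0,0],[0,0.1,0,0,0,0],[0,0.17,0,0,0,0],[0,0.17,0,0,0,0],[0,0.17,0,0,0,0],[0,0.17,0,0,0,0],[0,0.17,0,0,0,0],[0,0.17,0,0,0,0],[0,0.17,0,0,0,0],[0,0.17,0,0,0,0],[0,0.17,0,0,0,0],[0,0.14,0,0,0,0],[0,0,0,0,0,0],[0,0,0,0,0,0]]])

```text
clock: 11.17
position: [0.5358, 0.0303, 0.3323]
ee_rot: [0.778, 0.628, -0.0, -0.0]
ft_force: [0.3, 0.3, -6.0]
grip_width: 0.28
grasp_force: 35.1
```

>>> carry_out(commands=[[[0,0,0,0,0,0],[0,0,0,0,0,0],[0,0,0,0,0,0],[0,0,0,0,0,0],[0,0,0,0,0,0]]])

```text
clock: 11.58
position: [0.5356, 0.0303, 0.3326]
ee_rot: [0.778, 0.628, -0.0, 0.0]
ft_force: [0.3, -1.1, -6.5]
grip_width: 0.279
grasp_force: 35.1
```

```bash
python3 - <<'E'
from h import *
a=snap("side","s4")
T=get_obs()["position"];print(T,proj("side",T-[.0006,.003,.036]))
cv2.imwrite("pics/z4.png",cv2.resize(a[175:235,250:330],(800,600),interpolation=cv2.INTER_CUBIC))
E
```

```text
[0.53560442 0.03023557 0.33258864] [296.9725858  193.55466011]
```

View pics/z4.png

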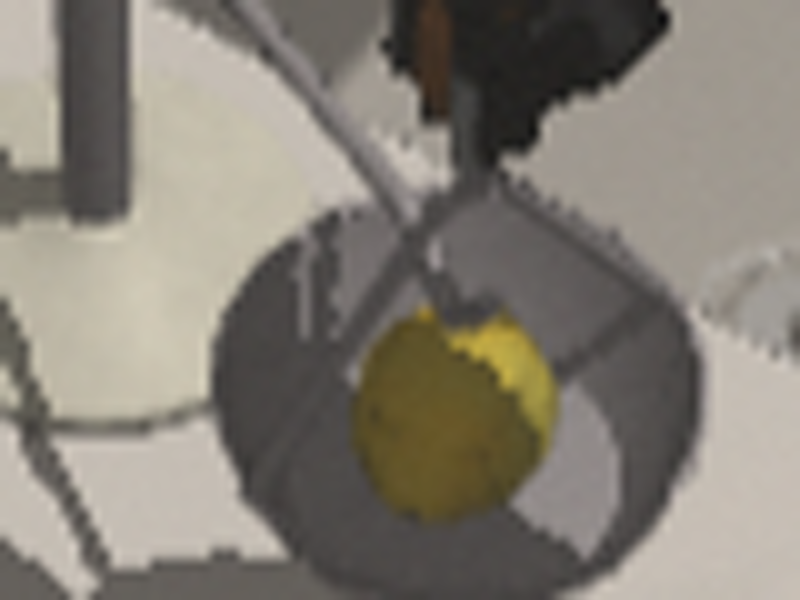

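The nose is through the bail. The bar at about (297,193.5) is above the notch vertex at about (295,207). I'll average the held weight, then descend slowly.

```bash
cat >> h.py <<'E'
def avg(n=14):
    F=[];Z=[]
    for _ in range(n):
        camera("side");o=get_obs();F.append(o["ft_force"]);Z.append(o["position"])
    F=np.array(F);print("F",F.mean(0).round(3),"sem",(F.std(0)/n**.5).round(2),"T",np.mean(Z,0).round(4),"t",round(o["clock"],2))
E
python3 -c "
from h import *
avg(16)
print(proj('side',[.535,.0274,.249]))"
```

```text
F [ 0.11  -0.093 -5.627] sem [0.13 0.14 0.13] T [0.5357 0.0302 0.3325] t 12.43
[296.10273988 204.90945676]
```

>>> carry_out(commands=[[[0,0,0.05,0,0,0],[0,0,0.08,0,0,0],[0,0,0.08,0,0,0],[0,0,0.08,0,0,0],[0,0,0.08,0,0,0],[0,0,0.08,0,0,0],[0,0,0.08,0,0,0],[0,0,0.08,0,0,0],[0,0,0.08,0,0,0],[0,0,0.08,0,0,0],[0,0,0.08,0,0,0],[0,0,0.08,0,0,0],[0,0,0.05,0,0,0],[0,0,0,0,0,0],[0,0,0,0,0,0],[0,0,0,0,0,0]]])

```text
clock: 13.77
position: [0.5358, 0.0303, 0.2935]
ee_rot: [0.778, 0.628, 0.0, 0.0]
ft_force: [-0.4, 0.7, -5.7]
grip_width: 0.278
grasp_force: 35.1
```

```bash
python3 - <<'E'
from h import *
a=snap("side","s5")
T=get_obs()["position"];print(T,proj("side",T-[.0006,.003,.036]))
cv2.imwrite("pics/z5.png",cv2.resize(a[180:240,250:330],(800,600),interpolation=cv2.INTER_CUBIC))
E
```

```text
[0.5358178  0.03027199 0.293527  ] [296.22806224 202.8534659 ]
```

View pics/z5.png

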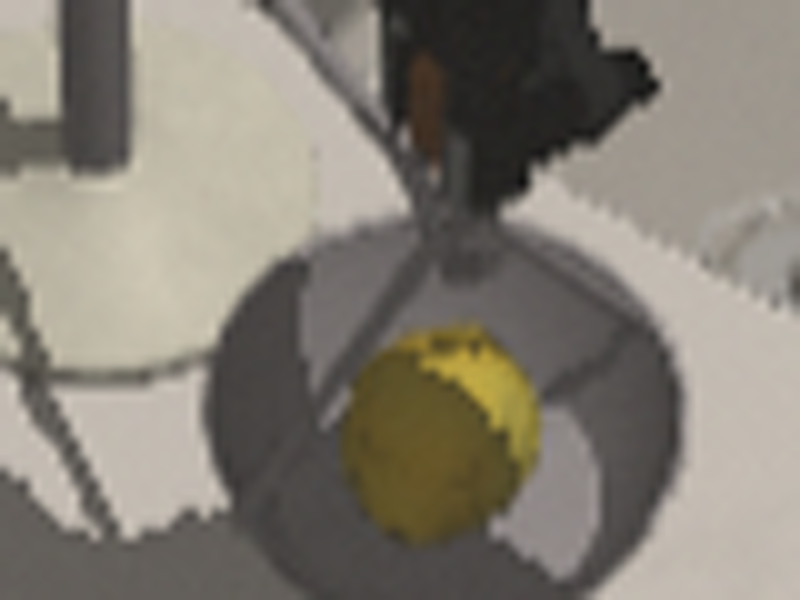

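The bar is in the V just above its vertex: bar at about (296,203), vertex at about (295,207). I'll ease down.

>>> carry_out(commands=[[[0,0,0.05,0,0,0],[0,0,0.05,0,0,0],[0,0,0.05,0,0,0],[0,0,0.05,0,0,0],[0,0,0.05,0,0,0],[0,0,0.05,0,0,0],[0,0,0.05,0,0,0],[0,0,0.05,0,0,0],[0,0,0.05,0,0,0],[0,0,0.05,0,0,0],[0,0,0.05,0,0,0],[0,0,0.05,0,0,0],[0,0,0.05,0,0,0],[0,0,0.05,0,0,0],[0,0,0.05,0,0,0],[0,0,0.05,0,0,0],[0,0,0.05,0,0,0],[0,0,0.05,0,0,0],[0,0,0,0,0,0],[0,0,0,0,0,0]]])

```text
clock: 15.48
position: [0.5357, 0.0303, 0.2572]
ee_rot: [0.778, 0.628, -0.0, -0.0]
ft_force: [1.1, -0.5, -2.9]
grip_width: 0.286
grasp_force: 35.4
```

```bash
python3 -c "
from h import *
avg(12)"
```

```text
F [ 0.275  0.32  -2.964] sem [0.12 0.09 0.12] T [0.5357 0.0302 0.2574] t 16.08
```

>>> carry_out(commands=[[[0,0,0.05,0,0,0],[0,0,0.05,0,0,0],[0,0,0.05,0,0,0],[0,0,0.05,0,0,0],[0,0,0.05,0,0,0],[0,0,0.05,0,0,0],[0,0,0.05,0,0,0],[0,0,0.05,0,0,0],[0,0,0.05,0,0,0],[0,0,0.05,0,0,0],[0,0,0.05,0,0,0],[0,0,0.05,0,0,0],[0,0,0.05,0,0,0],[0,0,0.05,0,0,0],[0,0,0.05,0,0,0],[0,0,0.05,0,0,0],[0,0,0.05,0,0,0],[0,0,0.05,0,0,0],[0,0,0,0,0,0],[0,0,0,0,0,0]]])

```text
clock: 17.75
position: [0.5357, 0.0302, 0.2212]
ee_rot: [0.778, 0.628, -0.0, 0.0]
ft_force: [1.3, 0.9, -2.1]
grip_width: 0.276
grasp_force: 35.5
```

```bash
python3 -c "
from h import *
avg(14)"
```

```text
F [ 0.385 -0.031 -1.119] sem [0.15 0.12 0.16] T [0.5358 0.0302 0.2214] t 18.45
```

>>> carry_out(commands=[[[0,0,0.05,0,0,0],[0,0,0.05,0,0,0],[0,0,0.05,0,0,0],[0,0,0.05,0,0,0],[0,0,0.05,0,0,0],[0,0,0.05,0,0,0],[0,0,0.05,0,0,0],[0,0,0.05,0,0,0],[0,0,0.05,0,0,0],[0,0,0.05,0,0,0],[0,0,0,0,0,0],[0,0,0,0,0,0]]])

```text
clock: 19.45
position: [0.5357, 0.0302, 0.2012]
ee_rot: [0.778, 0.628, -0.0, 0.0]
ft_force: [1.0, -0.3, 0.7]
grip_width: 0.278
grasp_force: 35.7
```

```bash
python3 -c "
from h import *
avg(40)"
```

```text
F [ 0.857 -1.072  0.206] sem [0.08 0.08 0.07] T [0.5357 0.0302 0.2013] t 21.45
```

```bash
python3 - <<'E'
from h import *
a=snap("side","s6")
T=get_obs()["position"];print(T,proj("side",T-[.0006,.003,.036]))
cv2.imwrite("pics/z6.png",cv2.resize(a[170:245,240:340],(800,600),interpolation=cv2.INTER_CUBIC))
E
```

```text
[0.53572232 0.03023609 0.20130035] [294.79642542 223.11218553]
```

View pics/z6.png

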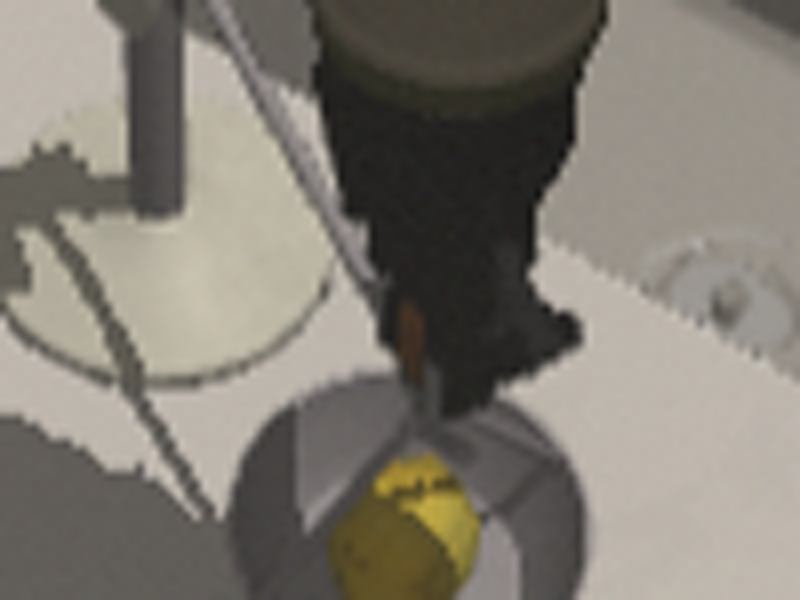

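The arm passes close to the inner finger's lower edge (380,310), and the bar is in the notch at about (423,415). I'll make a small relaxing move along the measured side force and re-read.

>>> carry_out(commands=[[[-0.02,0.03,-0.03,0,0,0],[-0.02,0.03,-0.03,0,0,0],[0,0,0,0,0,0],[0,0,0,0,0,0],[0,0,0,0,0,0]]])

```text
clock: 21.92
position: [0.5377, 0.0287, 0.2038]
ee_rot: [0.778, 0.628, 0.0, -0.0]
ft_force: [0.8, 3.5, -0.8]
grip_width: 0.28
grasp_force: 35.6
```

```bash
python3 -c "
from h import *
avg(20);print(get_obs()['torque'])"
```

```text
F [ 1.019  4.327 -0.073] sem [0.09 0.16 0.08] T [0.5377 0.0284 0.2037] t 22.92
[ 1.23889177 -0.30059409 -0.00843862]
```

>>> carry_out(commands=[[[0.034,0,0,0,0,0],[0,0,0,0,0,0],[0,0,0,0,0,0],[0,0,0,0,0,0],[0,0,0,0,0,0]]])

```text
clock: 23.33
position: [0.538, 0.0291, 0.2036]
ee_rot: [0.779, 0.628, -0.0, 0.0]
ft_force: [0.4, 1.4, 0.5]
grip_width: 0.284
grasp_force: 35.7
```

```bash
python3 -c "
from h import *
avg(24);print(get_obs()['torque'])"
```

```text
F [ 0.515  0.117 -0.038] sem [0.11 0.11 0.09] T [0.538  0.0293 0.2037] t 24.53
[-0.13531269 -0.12953919 -0.01236902]
```

>>> carry_out(commands=[[[0,0,0,0,0,0],[0,0,0,0,0,0],[0,0,0,0,0,0],[0,0,0,0,0,0],[0,0,0,0,0,0],[0,0,0,0,0,0],[0,0,0,0,0,0],[0,0,0,0,0,0],[0,0,0,0,0,0],[0,0,0,0,0,0],[0,0,0,0,0,0],[0,0,0,0,0,0]]], hand=-0.1)

```text
clock: 25.53
position: [0.538, 0.0295, 0.2037]
ee_rot: [0.778, 0.628, 0.0, 0.0]
ft_force: [-0.7, 0.1, -1.0]
grip_width: 0.551
grasp_force: 0.0
```

```bash
python3 - <<'E'
from h import *
a=snap("side","s7")
o=get_obs();print(o["position"],o["ft_force"],o["grip_width"],o["grasp_force"])
cv2.imwrite("pics/z7.png",cv2.resize(a[170:245,240:340],(800,600),interpolation=cv2.INTER_CUBIC))
m=cv2.absdiff(a,cv2.imread("pics/s6.png"))[200:245,262:315];print(m.mean())
E
```

```text
[0.53800423 0.02949601 0.20370967] [-0.13417126 -0.23111852 -1.05930813] 0.5504809199868079 0.0
12.110552061495458
```

>>> carry_out(commands=[[[0,0,-0.1,0,0,0],[0,0,-0.15,0,0,0],[0,0,-0.2,0,0,0],[0,0,-0.2,0,0,0],[0,0,-0.2,0,0,0],[0,0,-0.2,0,0,0],[0,0,-0.3,0,0,0],[0,0,-0.3,0,0,0],[0,0,-0.4,0,0,0],[0,0,-0.4,0,0,0],[0,0,-0.4,0,0,0],[0,0,-0.4,0,0,0],[0,0,-0.4,0,0,0],[0,0,-0.4,0,0,0],[0,0,0,0,0,0],[0,0,0,0,0,0],[0,0,0,0,0,0]]])

```text
clock: 27.0
position: [0.5379, 0.0295, 0.3656]
ee_rot: [0.778, 0.628, -0.0, -0.0]
ft_force: [-0.4, -0.4, -0.1]
grip_width: 0.551
grasp_force: 0.0
```

```bash
python3 - <<'E'
from h import *
fr=[]
for i in range(12):
    im=np.array(camera("side"));fr.append(im.astype(float))
    m=cv2.inRange(cv2.cvtColor(im[200:260,262:320],cv2.COLOR_RGB2HSV),(20,120,60),(35,255,255));M=cv2.moments(m,True);print(round(M["m10"]/M["m00"],2),round(M["m01"]/M["m00"],2),end=" | ")
o=get_obs();print(o["position"],o["ft_force"],o["clock"])
a=cv2.cvtColor(im,cv2.COLOR_RGB2BGR);cv2.imwrite("pics/z8.png",cv2.resize(a[155:245,230:350],(800,600),interpolation=cv2.INTER_CUBIC))
E
```

```text
29.44 39.31 | 29.43 39.32 | 29.45 39.23 | 29.44 39.3 | 29.47 39.28 | 29.45 39.35 | 29.37 39.35 | 29.41 39.39 | 29.37 39.39 | 29.37 39.39 | 29.46 39.36 | 29.43 39.32 | [0.53796803 0.02949046 0.36564628] [ 0.54855514 -0.71207776  0.02903719] 27.6
```

View pics/z8.png

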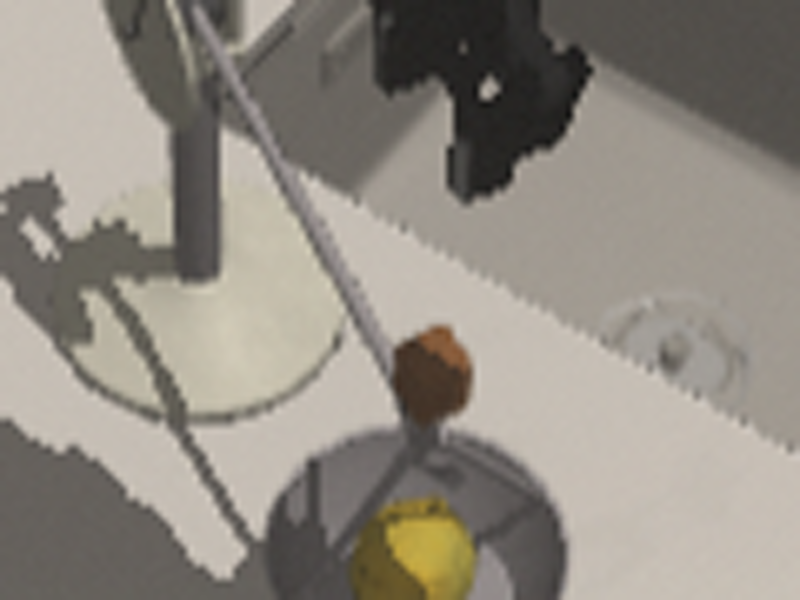

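The pan hangs free in the notch with the lemon in it. It stays still to within 0.1 px, and the gripper is well clear above. I'll hand it in.

```bash
python3 -c "
from h import *
print(hand_in())"
```

```text
the job is handed in; nothing more can be done
None
```

I hung the pan with the lemon in it from the scale's notch and let go once the arm carried it. In the last pictures it hung still and the gripper was clear above it; I handed the job in, but no verdict came back.

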